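# Roll a suspect torch cell into the discharge cradle

### The arm

A 7-joint arm with a two-finger parallel gripper is mounted at the origin on a cart in front of the work surface, level with it; the furniture and walls round the work are solid. World frame = base frame: x ahead of the robot, y to its left, z up, the work surface at z = 0. Lengths are in mm, angles in rad, forces in N, time in s.
With the tool pointing down it reaches from about 400 to 900 mm from the base axis. Payload 5.5 kg.
Tool frame: the origin (TCP) lies on the mounting face of the last link; the fingertips stand 173 mm ahead of it and the grasp point (between the pads) lies 155 mm ahead of it; x points along the fingers, y is the direction in which the jaws open and shut, and the axes are right-handed (so a half turn about x gives the same grasp; the last joint's range is limited). The gripper opens to 85 mm and grips with 20 to 120 N. Pads are 22 mm wide; open, the fingers measure 114 mm over their backs; the gripper's body (76 mm by 85 mm) begins 54 mm behind the grasp point. The pads swing forward as they close: fully open they stand 13 mm farther back than shut.
Start: joints at [0.263, 0.501, -0.427, 1.55, 0.221, 1.138, -0.21], TCP at [649.997, 0.031, 404.71] pointing down, gripper open.
Joint ranges: [-2.88, 2.88], [-0.31, 2.03], [-1.54, 1.56], [0.2, 2.42], [-1.41, 4.55], [0.19, 2.02], [-2.57, 2.57]. Speed limits (rad/s): [2.57, 2.57, 3.14, 3.14, 3.14, 3.14, 3.14].

### API

Orientations are given as a rotation vector (axis times angle).
In Python, from station import observe, snapshot, camera_model, r, spot_in, cut_out gives the robot as it stands.
- The arm moves only by the shell command python3 -m crank 'ROWS'. ROWS is JSON, a list of rows, each a list of 3 entries, a list of its own where there are three numbers: the shift along the tool's x, y, z in cm, then the turn about the tool's x in rad, then the finger opening in cm, from 0 to 8.54. In form: [[[x, y, z], turn, gripper], ...]. A call has 1 to 12 rows; each row is the pose to reach, as a shift and turn from the pose measured when the call began, along the tool's axes at that moment; what a row does not reach only later rows make up. A row lasts 1/8 s, in which the tool goes at most 62.5 mm and 10.7 degrees, less where a joint would pass 70% of its speed; a pose out of reach is approached as far as the arm can. A call with a gripper value outside its range is refused whole. The fingers move at their own pace and stop on an object; the grip force is fixed at half the most. Time passes only in rows, so rows that repeat a pose let the fingers close. It gives the time, the measured TCP pose, the force and the opening at its end, in the units of the state.
- observe(): the state, without advancing time (a new reading comes with each control period).
- snapshot(name): name is "scene" or "side" or "wrist"; returns the picture (420x560x3 uint8, red, green, blue); there is no depth.
- camera_model(name): a dict with "fx", "fy", "cx", "cy" (pixels), "k1" (the pictures are not rectified: a ray, as slopes to the right and down, at radius r is drawn at 1 + k1 r^2 times it, then the intrinsics apply), "R" (3x3) and "t" (3): a world point X has camera coordinates R X + t; the wrist camera has in their place "mount" (4x4, takes a point from camera to tool coordinates, whose origin is the TCP and whose axes are the tool frame's). Camera axes: x right, y down, z forward; pixel columns grow to the right and rows downward; lengths in mm; the calibration is good to about 2 mm. A picture is of the moment at which its call begins: read the wrist's pose just before it. camera_model takes no time and is no camera call.
- r.job_done(): hands the job in, once; it reports no verdict.
Trained networks look in the newest picture that a camera, given by its name, has taken for a name from the list of things; names that differ only in an ending like _2 or _b are one class to them, and where a whole thing is asked for, a point or a joint stands for the part that bears it (a point fixed in the world has none). Each returns a list of dicts, best first, with "conf" (0 to 1); they miss things now and then, are a little off and sometimes report something else, mostly with a low value. They report only what shows in the picture. A call takes as long as a camera call. They do not tell look-alikes from the thing itself.
- spot_in(camera, target): "bbox" ([left, top, right, bottom] in pixels, round what is visible of it).
- cut_out(camera, target): "pixels" (420x560 bool, what is visible of it) and "bbox" ([left, top, right, bottom] in pixels, round what is visible of it).
The state is a dict: "t": time; "qpos": joint angles; "joint_vel": joint speeds; "effort": joint torques, N m; "tool_pos": TCP position; "tool_rot": TCP orientation; "contact_force": force on the tool from outside, world axes, zero at the start; "moment": the same for the moment, N m; "opening": opening from 0.0 (shut) to 1.0 (fully open).
Only numpy, scipy, OpenCV 4.12 (cv2) and the standard library are available. Lean on these libraries where they do the work, as an engineer would, in place of code of your own. Each camera call takes 0.05 s, during which the arm holds its last target.

### The job

The torch cell on the feed ramp may be leaking, so never touch it with the gripper. Flip the stay of the discharge bench fully up so that the hood is propped open, take the rake from its rest and with it roll the cell gently up the ramp until it drops into the cradle, lay the rake back in its rest as it was, and then fold the stay fully down again so that the hood is shut over the cell. Leave the other things on the table where they are.

Things in the scene. Friction and masses are not known exactly. Their poses are not given: they have to be found in the camera images.
- bench: Fixed discharge bench: grey base 110 (x) x 375 (y) x 14 mm, aluminium feed ramp climbing along the bench's own +y, 68 mm wide between two steel guides that stand 8 mm above it. Origin: on the table under the base, mid-width; z up; the base runs from y -190 to +185 mm. All bench frame figures below are in this frame.
- ramp_low (a point): On the ramp under the waiting cell: bench frame (0, -120, 19.8) mm; axes as the bench. The ramp starts at y -170, climbs 7 mm per 100 mm. Two black rubber stops hold the cell at its low end: faces at y -136.7, 8 mm thick, top z 30 mm, 48 mm free between them in the middle, open behind them.
- ramp_crest (a point): Middle of the ramp's upper edge, on its surface: bench frame (0, 60, 32.4) mm. Past it lies the cradle, a pocket 7 mm deep and 37 mm long with a black floor and a yellow back stop (top at z 42 mm). Axes as the bench.
- cradle (a point): Where the middle of the cell lies when it rests in the cradle: bench frame (0, 78.5, 41.9) mm. Axes as the bench.
- cell_mid (a point): Middle of the blue and white torch cell (dry cell, 33 mm diameter, 63 mm long, 110 g) that lies across the ramp, its axis along the bench's x. It rolls with a slight resistance (a push of about 0.2 N), so it comes to rest soon after the push ends. Its frame turns with the cell.
- stay (a joint): Stay of the hood: steel arm on the bench's -x side, turning about the bench's x. 0 = folded flat, pointing to -y (hood shut); 1.83 rad = up at its stop (hood open by 1.1 rad). A roller at its end runs under the hood's side rail, so it lifts and lowers the hood. The pivot is stiff: it stays where it is let go; 2 to 3 N at the handle turn it.
- stay_handle (a point): Middle of the red round handle at the end of the stay: 12 mm diameter, 62 mm long, along the bench's x, pointing outwards; this point is 118 mm to -x of the bench's middle line. Free space all round it. Folded, it is 36 mm above the table.
- stay_hinge (a point): Point on the stay's turning axis, level with the handle's middle: bench frame (-118, 90, 36) mm, fixed. The handle circles it at 75 mm radius: at joint value q the handle is at bench y = 90 - 75 cos q, z = 36 + 75 sin q mm. Axes as the bench.
- hood_lip (a point): Middle of the hood's free edge. The hood is a clear plastic cover with yellow edges, 102 mm wide and 122 mm long, hinged at its far (+y) end at bench y 152, z 45 mm; shut, its free edge is at bench y 29, top z 71 mm. Fully open, all of the hood is at bench y over 75 mm.
- rest: Fixed wooden rake rest, base 118 (x) x 42 x 16 mm, two posts 12 mm thick at x -48 and +48 mm, each with a notch open to the top, 26 mm wide, notch bottom at z 56 mm, top at z 68 mm. Origin: under the middle of the base, on the table.
- rake: Loose rake, 60 g, lying in its rest: wooden handle 14 x 14 mm along its own x from -83 to +85 mm; origin on the handle's middle line, midway between the posts (grip it there, near its balance; 84 mm free between the posts). Blue blade at the +x end: 30 mm wide, 5 mm thick, front face at x +90, z -41 to +9 mm. In the rest its origin is 63 mm above the rest's, axes as the rest's.
- rake_face (a point): Centre of the working part of the blade's front face, rake frame (90, 0, -25) mm. Axes as the rake.
- spare_cell: Another torch cell, blue and white, standing upright, 33 mm diameter, 63 mm high; behind the bench, loose, leave it. Origin under its middle.
- film_pot: Black film pot with grey lid, 34 mm diameter, 51 mm high; behind the bench, loose, leave it. Origin under its middle.
- cell: The same torch cell: origin in the middle of its flat end, its own z along its axis towards the small contact nub at the other end. Its nub end points to the bench's +x at the start.
- stamp: Wooden hand stamp with turned handle, standing, 27 x 44 mm, 68 mm high; behind the bench, loose, leave it. Origin under its middle.
Things that resemble listed ones, but are neither listed nor needed, are in the scene too. What is shaped like the rest but white is not meant.

How it is judged:
By the outcome, as a careful person would: the job done as asked, in the order asked, and still so for the second after the job is handed in, with the robot touching nothing.
It also fails if it takes over 72 s, if anything falls off the work surface, if the arm or the gripper's body presses on something with over 40 N, if the wrist force passes 120 N, or if a joint passes its speed limit or range.

## Working session

There is one attempt and no reset: what is moved stays moved. The work goes in short steps, Python scripts to look and compute and a shell command to move; the robot and the scene stay as the last step left them, time stands still between calls to the robot, and variables do not carry over. Pictures are saved under pics/ and viewed, and the job is handed in when it is done.

```bash
ls; mkdir -p pics; python3 - <<'E'
from station import *
import cv2
o=observe(); print(o)
for n in ["scene","side","wrist"]:
    im=snapshot(n); cv2.imwrite(f"pics/{n}0.png",im[:,:,::-1])
    m=camera_model(n); print(n,m)
E
```

```text
pics
{'t': 0.0, 'qpos': array([ 0.26323394,  0.50184528, -0.42677872,  1.55145325,  0.22079938,
        1.13829671, -0.21027897]), 'joint_vel': array([ 0.00041433, -0.000393  ,  0.00079147, -0.00084152, -0.00015962,
       -0.00173409, -0.00127425]), 'effort': array([ 1.57038257e-04, -5.69523740e+01, -5.81651285e+00, -2.80938792e+01,
        1.07328620e-02,  1.20940185e-02,  1.30241034e-05]), 'tool_pos': array([ 6.49642984e+02, -8.42314695e-02,  4.03658173e+02]), 'tool_rot': array([ 1.20830019,  1.21069214, -1.21058097]), 'contact_force': array([-0.25342496,  0.24637215, -0.10259519]), 'moment': array([ 0.01793644, -0.00279213, -0.02729377]), 'opening': 1.003614319455735}
scene {'fx': 505.4247227469909, 'fy': 505.4247227469909, 'cx': 272.11820699376074, 'cy': 207.21149522278193, 'k1': -0.12121907965054833, 'R': array([[-0.68553388, -0.72775459,  0.02041002],
       [-0.52369578,  0.47345116, -0.70822788],
       [ 0.50575294, -0.49620285, -0.70568881]]), 't': array([ 219.17811341,  501.05122245, 1223.26397063])}
side {'fx': 406.80379230829493, 'fy': 406.80379230829493, 'cx': 278.4662469502653, 'cy': 212.89966827855662, 'k1': -0.032186186225248284, 'R': array([[-0.97185594, -0.23482722,  0.01876712],
       [-0.13668234,  0.49719881, -0.85680294],
       [ 0.19186966, -0.83525417, -0.51530235]]), 't': array([546.53937499, 257.57318111, 768.67981454])}
wrist {'fx': 313.52991918504034, 'fy': 313.52991918504034, 'cx': 277.98627610063187, 'cy': 212.94243005829287, 'k1': -0.037276871536171374, 'mount': array([[-1.65165774e-04, -3.21691311e-01,  9.46844588e-01,
         3.07900915e+01],
       [ 9.99999912e-01, -4.17775060e-04,  3.24986310e-05,
        -1.22224461e-02],
       [ 3.85113527e-04,  9.46844510e-01,  3.21691351e-01,
        -8.35099881e+01],
       [ 0.00000000e+00,  0.00000000e+00,  0.00000000e+00,
         1.00000000e+00]])}
```

View pics/scene0.png

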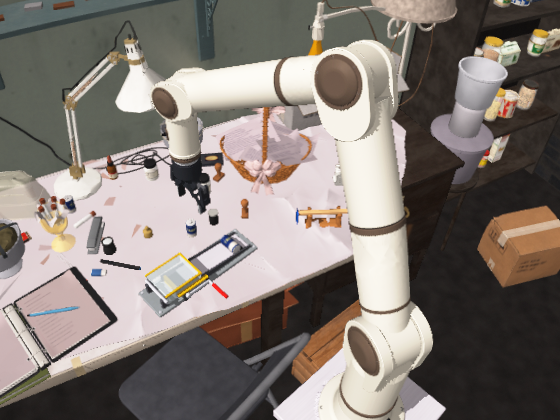

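View pics/side0.png

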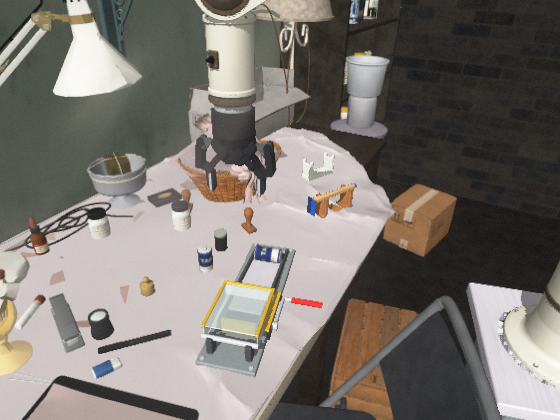

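View pics/wrist0.png

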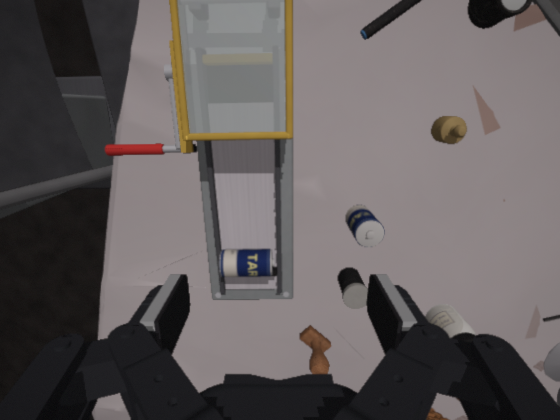

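```bash
python3 - <<'E'
import cv2
def crop(n,x0,y0,x1,y1,out):
    im=cv2.imread(f"pics/{n}.png")[y0:y1,x0:x1]
    s=min(800/(x1-x0),600/(y1-y0)); im=cv2.resize(im,None,fx=s,fy=s,interpolation=cv2.INTER_CUBIC)
    print(out,s); cv2.imwrite(f"pics/{out}.png",im)
crop("side0",180,230,340,380,"c_side_bench")
crop("wrist0",90,0,310,310,"c_wrist_bench")
crop("side0",290,140,370,220,"c_side_rest")
crop("scene0",280,180,380,250,"c_scene_rest")
E
```

```text
c_side_bench 4.0
c_wrist_bench 1.935483870967742
c_side_rest 7.5
c_scene_rest 8.0
```

View pics/c_side_bench.png

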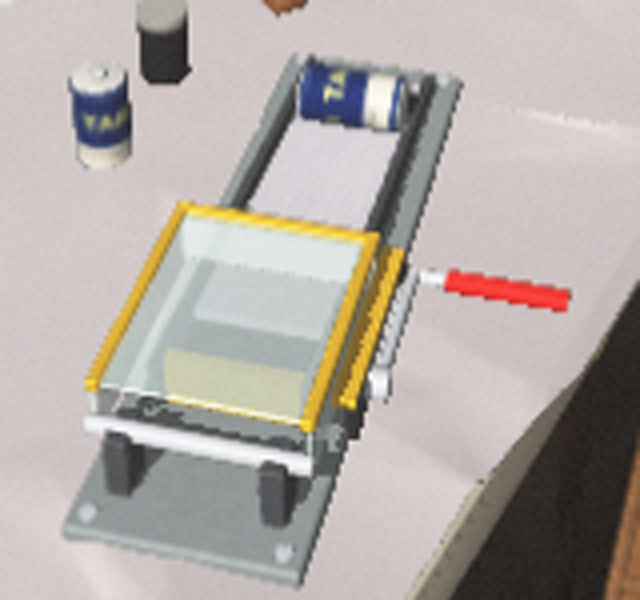

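View pics/c_wrist_bench.png

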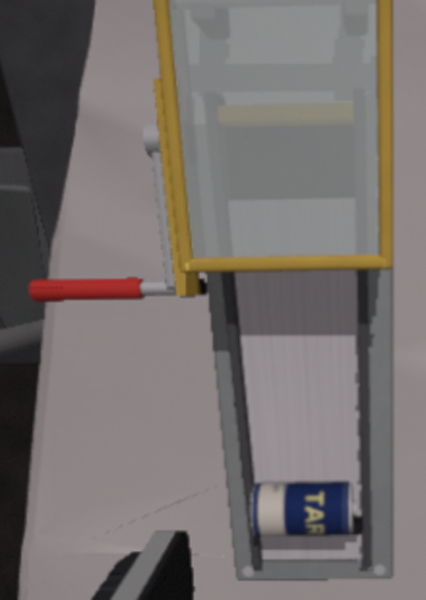

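View pics/c_side_rest.png

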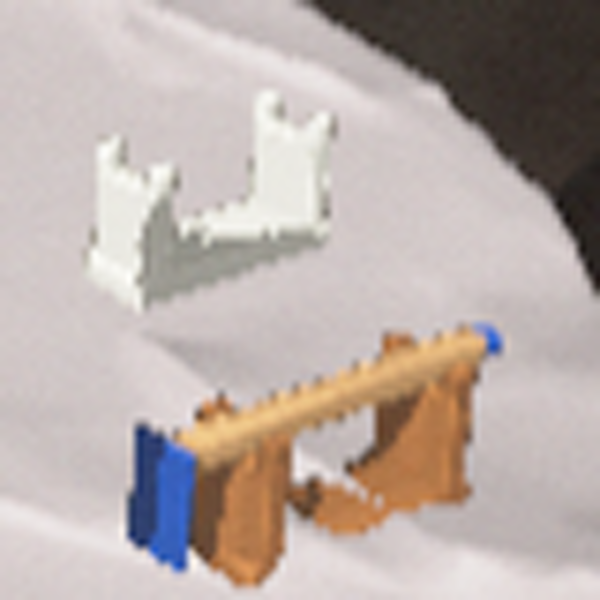

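View pics/c_scene_rest.png

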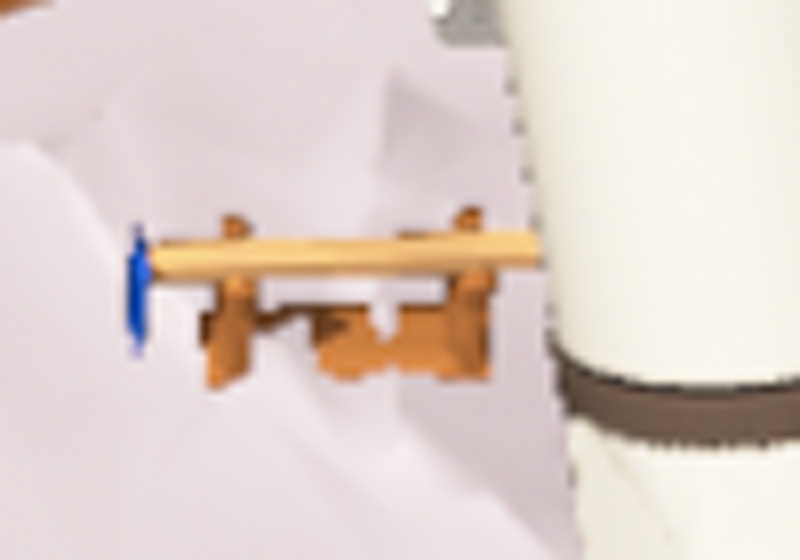

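```bash
cat > h.py <<'E'
import numpy as np, cv2
from scipy.spatial.transform import Rotation as R
from scipy.optimize import least_squares
from station import *
def cam(name,st=None):
    m=camera_model(name)
    if name=="wrist":
        T=np.eye(4);T[:3,:3]=R.from_rotvec(st["tool_rot"]).as_matrix();T[:3,3]=st["tool_pos"]
        W=np.linalg.inv(T@m["mount"]); return m,W[:3,:3],W[:3,3]
    return m,np.array(m["R"]),np.array(m["t"])
def proj(c,X):
    m,Rm,t=c; p=np.atleast_2d(X)@Rm.T+t; s=p[:,:2]/p[:,2:]; s=s*(1+m["k1"]*(s**2).sum(1,keepdims=True))
    return s*[m["fx"],m["fy"]]+[m["cx"],m["cy"]]
def ray(c,uv):
    m,Rm,t=c; d=(np.array(uv,float)-[m["cx"],m["cy"]])/[m["fx"],m["fy"]]; s=d.copy()
    for _ in range(20): s=d/(1+m["k1"]*(s@s))
    return -Rm.T@t, Rm.T@np.array([s[0],s[1],1])
def onz(c,uv,z):
    o,d=ray(c,uv); return o+d*(z-o[2])/d[2]
def toW(p,X):
    X=np.atleast_2d(X).astype(float); c,s=np.cos(p[2]),np.sin(p[2])
    return np.c_[p[0]+c*X[:,0]-s*X[:,1],p[1]+s*X[:,0]+c*X[:,1],X[:,2]]
def fit(obs,p0):  # obs: list (cam, X(3), uv)
    f=lambda p: np.concatenate([(proj(c,toW(p,X))[0]-uv) for c,X,uv in obs])
    r=least_squares(f,p0,x_scale=[10,10,.1],loss="soft_l1"); return r.x,f(r.x).reshape(-1,2)
def snap(name,out):
    st=observe(); im=snapshot(name); cv2.imwrite(f"pics/{out}.png",im[:,:,::-1]); return st,im
def crop(n,x0,y0,x1,y1,out):
    im=cv2.imread(f"pics/{n}.png")[y0:y1,x0:x1]
    s=min(800/(x1-x0),600/(y1-y0)); im=cv2.resize(im,None,fx=s,fy=s,interpolation=cv2.INTER_CUBIC)
    print(out,s); cv2.imwrite(f"pics/{out}.png",im)
def shift(st,dw): # world shift mm -> tool cm
    return R.from_rotvec(st["tool_rot"]).as_matrix().T@np.array(dw)/10
E
python3 - <<'E'
from h import *
np.set_printoptions(precision=2,suppress=True)
st={"tool_rot":[1.20830019,1.21069214,-1.21058097],"tool_pos":[649.64,-.084,403.66]}
print(R.from_rotvec(st["tool_rot"]).as_matrix())
S=cam("side");W=cam("wrist",st);C=cam("scene")
s=lambda u,v:np.array([180+u/4,230+v/4]); w=lambda u,v:np.array([90+u/1.9355,v/1.9355])
obs=[(S,(-55,185,14),s(299,572)),(S,(55,185,14),s(66,528)),(S,(-149,15,36),s(570,300)),(S,(-87,15,36),s(447,283)),(S,(-51,29,71),s(378,238)),(S,(51,29,71),s(183,206)),
(W,(-55,-190,14),w(238,578)),(W,(55,-190,14),w(391,576)),(W,(-149,15,36),w(31,290)),(W,(-87,15,36),w(140,288)),(W,(-51,29,71),w(187,267)),(W,(51,29,71),w(388,263))]
p,r=fit(obs,[620,100,0]);print("all",p);print(r)
for k in (slice(0,6),slice(6,12)): print(fit(obs[k],p))
q=lambda u,v:(290+u/7.5,140+v/7.5)
print("rake side ends z63",onz(S,q(190,450),63),onz(S,q(485,345),63))
q=lambda u,v:(280+u/8,180+v/8)
print("rake scene ends z63",onz(C,q(145,262),63),onz(C,q(540,248),63))
E
```

```text
[[-0.  1.  0.]
 [ 0.  0. -1.]
 [-1. -0. -0.]]
all [611.88  28.09   0.02]
[[-0.09  1.25]
 [-2.38 -0.16]
 [ 0.42  0.37]
 [ 0.48 -0.47]
 [-1.08 -0.72]
 [-2.12 -0.9 ]
 [-0.63  2.05]
 [ 2.26  1.89]
 [-1.03  0.53]
 [-0.72 -0.01]
 [-2.44 -0.32]
 [ 1.65 -0.72]]
(array([610.76,  27.75,   0.02]), array([[ 0.83,  1.22],
       [-1.52, -0.08],
       [ 1.04,  0.25],
       [ 1.1 , -0.54],
       [-0.44, -0.77],
       [-1.51, -0.88]]))
(array([612.62,  27.93,   0.02]), array([[-0.76,  1.99],
       [ 2.13,  2.17],
       [-0.4 ,  0.01],
       [-0.01, -0.26],
       [-1.54, -0.42],
       [ 2.58, -0.29]]))
rake side ends z63 [ 539.67 -332.41   63.  ] [ 441.15 -447.27   63.  ]
rake scene ends z63 [ 544.58 -324.29   63.  ] [ 442.95 -448.3    63.  ]
```

```bash
python3 -m crank '[[[4,-6,-2],-0.18,5],[[8,-12,-4],-0.36,4],[[14,-15.6,-4.1],-0.54,4],[[14,-15.6,-4.1],-0.72,4],[[14,-15.6,-4.1],-0.9,4],[[14,-15.6,-4.1],-1.08,4],[[14,-15.6,-4.1],-1.26,4],[[14,-15.6,-4.1],-1.44,4],[[14,-15.6,-4.1],-1.55,4],[[14,-15.6,-4.1],-1.55,4],[[14,-15.6,-4.1],-1.55,4]]'
python3 - <<'E'
from h import *
np.set_printoptions(precision=3,suppress=True)
st,_=snap("wrist","w1"); print(st["t"],st["tool_pos"],st["qpos"],st["opening"]); print(R.from_rotvec(st["tool_rot"]).as_matrix())
snap("side","s1")
c=cam("wrist",st); p=[612,28,.02]
print(proj(c,toW(p,[[-149,15,36],[-118,15,36],[-87,15,36]])))
E
```

```text
t: 1.52
tool_pos: [493.5, 40.9, 264.0]
tool_rot: [0.018, 1.572, -0.018]
contact_force: [0.8, 0.1, 0.7]
opening: 0.47
1.525 [493.488  40.867 264.023] [ 0.488  0.514 -0.764  2.035  0.501  0.786  0.971] 0.46967910446540834
[[-0.002  0.023  1.   ]
 [ 0.     1.    -0.023]
 [-1.     0.    -0.002]]
[[274.569 191.783]
 [276.706 235.828]
 [278.652 275.886]]
```

View pics/w1.png

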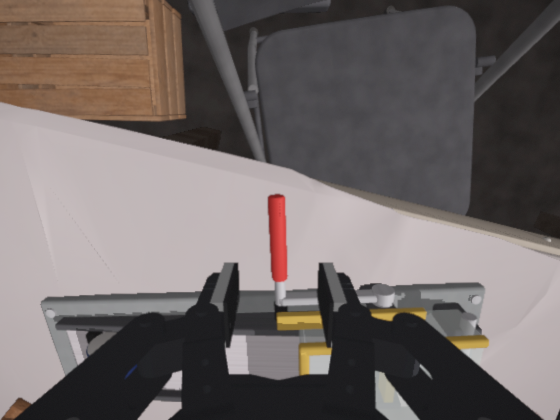

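View pics/s1.png

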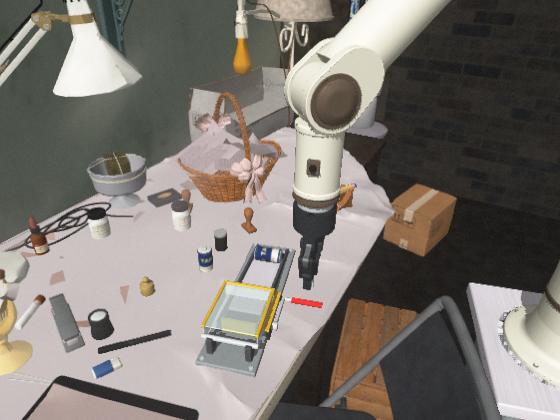

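```bash
python3 -m crank '[[[4,0.1,0.1],0,4],[[7.3,0.1,0.1],0,4],[[7.3,0.1,0.1],0,4],[[7.3,0.1,0.1],0,0.5],[[7.3,0.1,0.1],0,0.5],[[7.3,0.1,0.1],0,0.5],[[7.3,0.1,0.1],0,0.5],[[7.3,0.1,0.1],0,0.5]]'
python3 - <<'E'
from h import *
np.set_printoptions(precision=3,suppress=True)
st,_=snap("wrist","w2"); print(st["t"],st["tool_pos"],st["contact_force"],st["opening"])
snap("side","s2"); crop("s2",180,180,380,380,"s2c")
for q in np.arange(0,1.86,.1526):
    print(round(q,2), "up cm",round(7.5*np.sin(q),2),"y cm",round(7.5*(1-np.cos(q)),2))
E
```

```text
t: 2.62
tool_pos: [495.0, 41.0, 192.4]
tool_rot: [0.016, 1.57, -0.019]
contact_force: [-0.9, -4.3, 7.7]
opening: 0.112
2.625 [495.015  40.996 192.355] [-0.928 -4.338  7.698] 0.11156639578251118
s2c 3.0
0.0 up cm 0.0 y cm 0.0
0.15 up cm 1.14 y cm 0.09
0.31 up cm 2.25 y cm 0.35
0.46 up cm 3.31 y cm 0.77
0.61 up cm 4.3 y cm 1.35
0.76 up cm 5.18 y cm 2.08
0.92 up cm 5.95 y cm 2.93
1.07 up cm 6.57 y cm 3.89
1.22 up cm 7.05 y cm 4.93
1.37 up cm 7.35 y cm 6.03
1.53 up cm 7.49 y cm 7.16
1.68 up cm 7.46 y cm 8.31
1.83 up cm 7.25 y cm 9.43
```

View pics/w2.png

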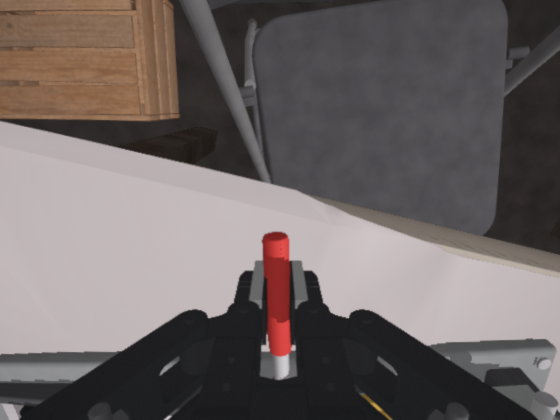

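View pics/s2c.png

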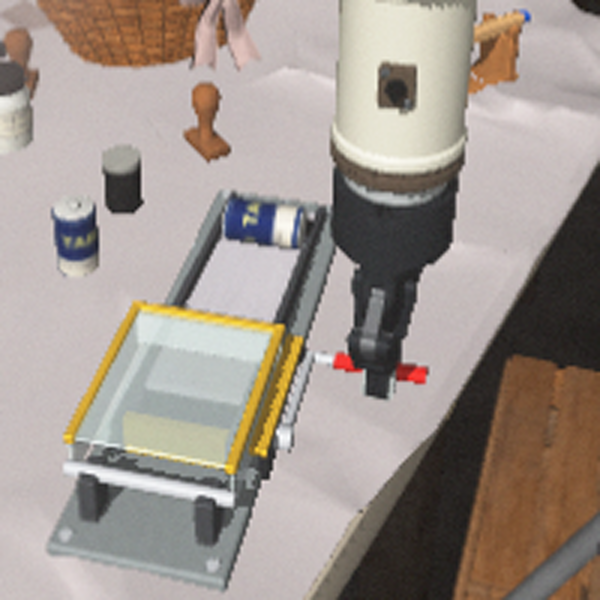

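```bash
python3 -m crank '[[[-1.14,0.1,0],0,0.5],[[-2.25,0.35,0],0,0.5],[[-3.31,0.77,0],0,0.5],[[-4.3,1.35,0],0,0.5],[[-5.18,2.08,0],0,0.5],[[-5.95,2.93,0],0,0.5]]'
python3 -m crank '[[[-0.62,0.96,0],0,0.5],[[-1.1,2,0],0,0.5],[[-1.4,3.1,0],0,0.5],[[-1.54,4.23,0],0,0.5],[[-1.5,5.4,0],0,0.5],[[-1.3,6.5,0],0,0.5],[[-1.25,6.8,0],0,0.5],[[-1.25,6.9,0],0,0.5]]'
python3 - <<'E'
from h import *
np.set_printoptions(precision=3,suppress=True)
st,_=snap("wrist","w3"); print(st["t"],st["tool_pos"],st["contact_force"],st["opening"])
snap("side","s3"); crop("s3",180,180,380,380,"s3c")
E
```

```text
t: 3.48
tool_pos: [495.0, 67.3, 252.6]
tool_rot: [0.012, 1.573, -0.027]
contact_force: [-4.5, -14.9, 8.3]
opening: 0.115
t: 4.47
tool_pos: [495.0, 137.2, 266.2]
tool_rot: [0.007, 1.576, -0.028]
contact_force: [-10.8, -8.6, 19.6]
opening: 0.114
4.475 [494.951 137.184 266.223] [-10.766  -8.638  19.62 ] 0.11410776650987707
s3c 3.0
```

View pics/w3.png

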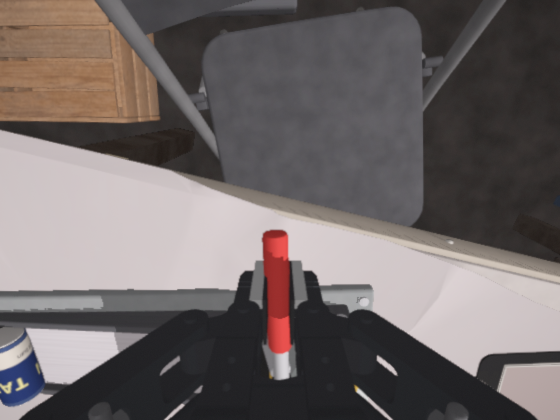

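View pics/s3c.png

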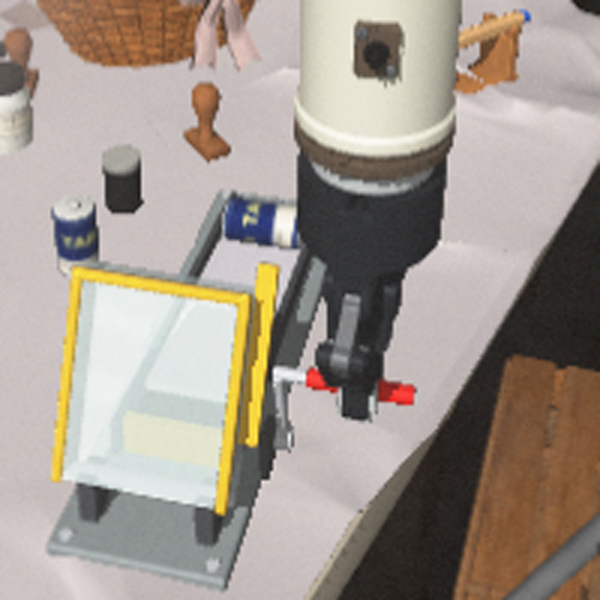

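```bash
python3 -m crank '[[[0,0,0],0,4],[[0,0,0],0,4],[[0,0,0],0,4],[[-3,0,0],0,4],[[-8,0,0],0,4],[[-8,0,0],0,4]]'
python3 - <<'E'
from h import *
np.set_printoptions(precision=3,suppress=True)
st,_=snap("wrist","w4"); print(st["t"],st["tool_pos"],st["contact_force"],st["opening"])
snap("side","s4"); crop("s4",210,230,370,380,"s4c")
im=cv2.imread("pics/s4c.png")
p=[613,29,.02]
for q,col in((1.83,(0,255,0)),(1.7,(255,0,255))):
    for x in(-149,-87):
        u=proj(cam("side"),toW(p,[x,90-75*np.cos(q),36+75*np.sin(q)]))[0]; cv2.circle(im,tuple(int(v) for v in (u-[210,230])*4),4,col,1)
cv2.imwrite("pics/s4c.png",im)
E
```

```text
t: 5.32
tool_pos: [496.9, 139.4, 349.7]
tool_rot: [0.009, 1.569, -0.026]
contact_force: [-0.3, 0.3, -0.5]
opening: 0.466
5.325 [496.88  139.418 349.673] [-0.313  0.259 -0.459] 0.46640238063531725
s4c 4.0
```

View pics/s4c.png

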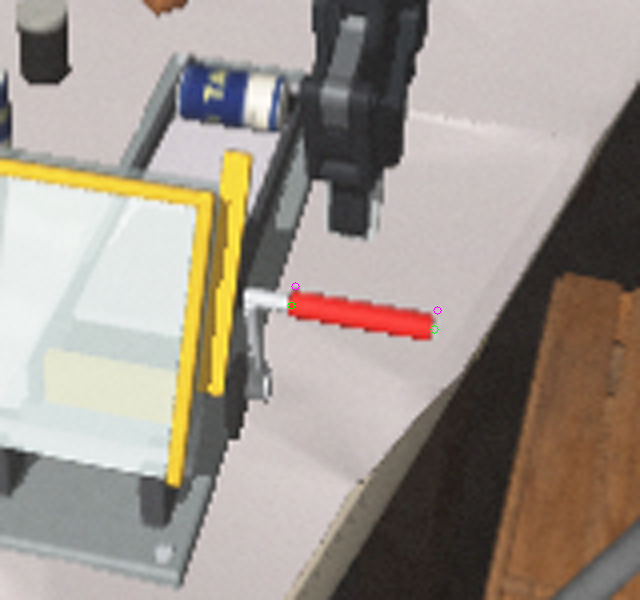

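View pics/w4.png

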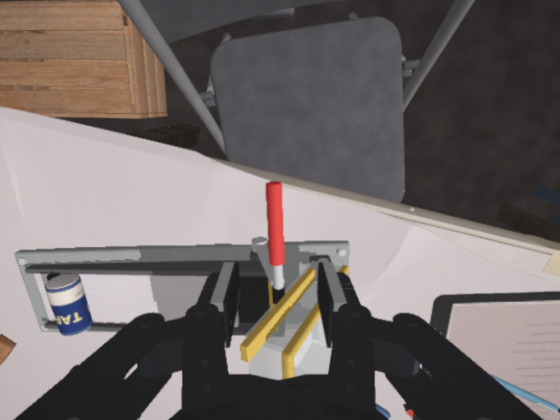

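```bash
python3 -m crank '[[[0,-6,0],0.18,5],[[0,-12,0],0.36,6],[[0,-18,-0.6],0.54,6],[[0,-24,-0.6],0.72,6],[[0,-30,-0.6],0.9,6],[[0,-36,-0.6],1.08,6],[[0,-42,-0.6],1.26,6],[[0,-48,-0.6],1.44,6],[[2,-52.5,-0.6],1.62,6],[[2,-52.5,-0.6],1.8,6],[[2,-52.5,-0.6],1.98,6],[[2,-52.5,-0.6],2.16,6]]'
python3 -m crank '[[[0,0,0],0.12,6],[[0,0,0],0.12,6]]'
python3 - <<'E'
from h import *
np.set_printoptions(precision=3,suppress=True)
st,_=snap("wrist","w5"); print(st["t"],st["tool_pos"],st["contact_force"],st["opening"],st["qpos"])
print(R.from_rotvec(st["tool_rot"]).as_matrix())
E
```

```text
t: 6.92
tool_pos: [476.6, -386.6, 330.8]
tool_rot: [1.636, 0.844, -1.658]
contact_force: [-0.2, 1.0, -0.4]
opening: 0.704
t: 7.18
tool_pos: [476.1, -386.1, 328.9]
tool_rot: [1.715, 0.761, -1.74]
contact_force: [0.6, -0.5, -0.2]
opening: 0.699
7.175 [ 476.144 -386.106  328.901] [ 0.606 -0.502 -0.191] 0.6990348608326329 [ 0.775  0.49  -0.188  1.72   0.125  0.946 -0.202]
[[-0.011  0.74  -0.672]
 [-0.009 -0.672 -0.74 ]
 [-1.    -0.002  0.014]]
```

View pics/w5.png

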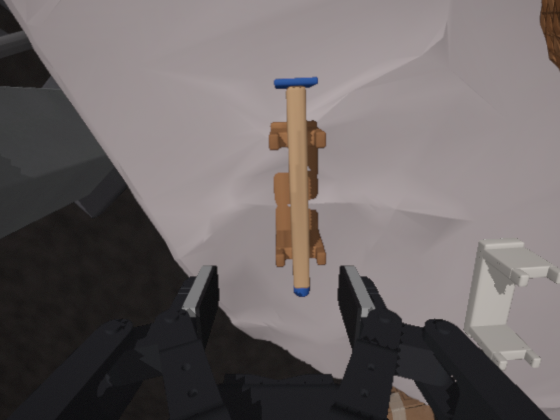

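```bash
python3 - <<'E'
from h import *
np.set_printoptions(precision=3,suppress=True)
crop("w5",240,60,360,310,"w5c")
im=cv2.resize(cv2.imread("pics/w5.png")[60:310,240:360],None,fx=2.4,fy=2.4)
st={"tool_pos":[ 476.144,-386.106,328.901],"tool_rot":[1.715,0.761,-1.74]}
st=observe(); print(st["tool_pos"])
W=cam("wrist",st);C=cam("scene");S=cam("side")
print([onz(W,u,70) for u in((296.5,90),(301,281))])
a,b=onz(W,(296.5,90),70),onz(W,(301,281),70); d=(a-b)[:2]; print(np.linalg.norm(d),np.arctan2(d[1],d[0]),(a+b)/2)
E
```

```text
w5c 2.4
[ 476.298 -386.187  329.277]
[array([ 546.061, -326.822,   70.   ]), array([ 451.003, -441.618,   70.   ])]
149.0438386580909 0.8791794451161272 [ 498.532 -384.22    70.   ]
```

View pics/w5c.png

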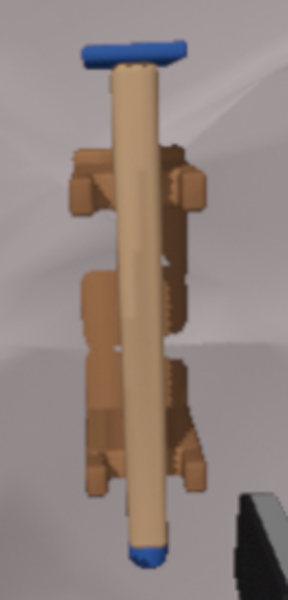

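```bash
python3 - <<'E'
from h import *
np.set_printoptions(precision=2,suppress=True)
st=observe(); W=cam("wrist",st);C=cam("scene");S=cam("side")
w=lambda u,v:np.array([240+u/2.4,60+v/2.4])
s=lambda u,v:np.array([290+u/7.5,140+v/7.5]);c=lambda u,v:np.array([280+u/8,180+v/8])
obs=[(W,(90,15,72),w(82,47)),(W,(90,-15,72),w(186,42)),(W,(85,7,70),w(113,67)),(W,(85,-7,70),w(159,67)),(W,(-83,0,63),w(149,560))]
p,r=fit(obs,[495,-388,.88]);print(p);print(r)
P=lambda z:None
# predicted key points in all cams
pts=np.array([(90,15,72),(90,-15,72),(90,15,22),(90,-15,22),(85,7,70),(85,-7,70),(-83,7,70),(-83,-7,70),(54,21,68),(54,-21,68),(-54,21,68),(-54,-21,68)])
for nm,cc in(("w5",W),("side0",S),("scene0",C)):
    im=cv2.imread(f"pics/{nm}.png"); b={"w5":(240,60,360,310,2.4),"side0":(290,140,370,220,7.5),"scene0":(280,180,380,250,8)}[nm]
    o=cv2.resize(im[b[1]:b[3],b[0]:b[2]],None,fx=b[4],fy=b[4],interpolation=cv2.INTER_CUBIC)
    for i,u in enumerate(proj(cc,toW(p,pts))):
        q=((u-[b[0],b[1]])*b[4]).astype(int); cv2.circle(o,tuple(map(int,q)),3,(0,255,0),1); cv2.putText(o,str(i),tuple(map(int,q+4)),0,.4,(0,0,255),1)
    cv2.imwrite(f"pics/ov_{nm}.png",o)
a=[cv2.imread(f"pics/ov_{n}.png") for n in("side0","w5")]
cv2.imwrite("pics/ov.png",cv2.hconcat([cv2.resize(a[0],(512,512)),cv2.resize(a[1],(246,512))]))
E
```

```text
[ 493.41 -391.2     0.89]
[[-0.42  0.67]
 [ 1.23  0.35]
 [-1.1  -0.23]
 [ 0.4  -1.33]
 [-0.03  0.25]]
```

View pics/ov.png

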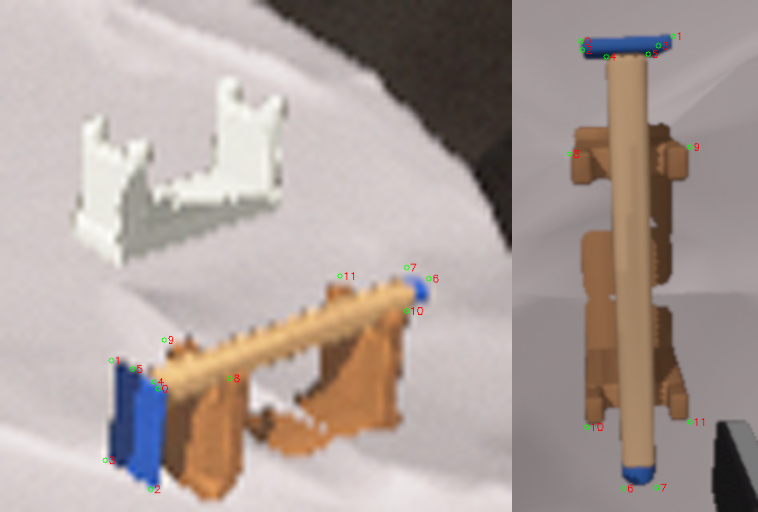

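View pics/ov_scene0.png

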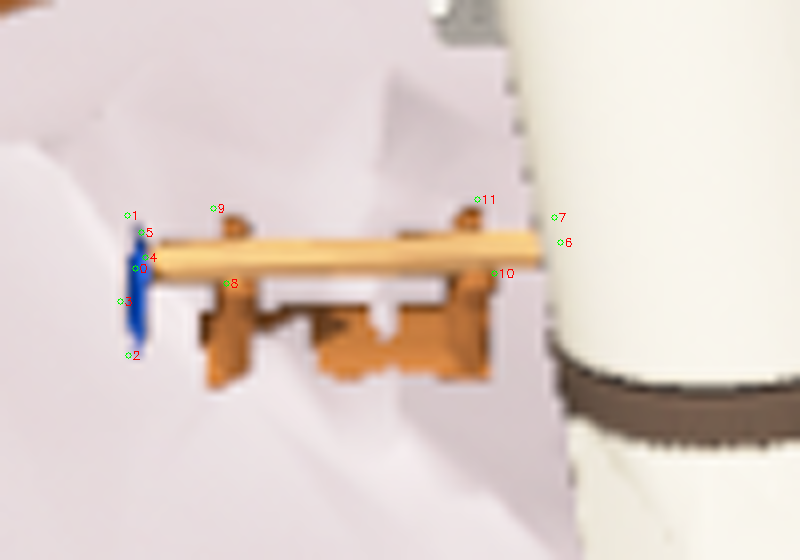

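```bash
python3 - <<'E'
from h import *
st=observe(); print(shift(st,np.array([493.5,-389.5,218])-st["tool_pos"]),st["opening"])
E
```

```text
[11.11273669  1.50987376 -1.05892139] 0.704274443566727
```

```bash
python3 -m crank '[[[3,1.5,-1.05],-0.05,5],[[7,1.5,-1.05],-0.05,5],[[10,1.5,-1.05],-0.05,5],[[11.1,1.5,-1.05],-0.05,5],[[11.1,1.5,-1.05],-0.05,5]]'
python3 - <<'E'
from h import *
np.set_printoptions(precision=3,suppress=True)
st,_=snap("wrist","w6"); print(st["t"],st["tool_pos"],st["contact_force"],st["opening"])
Rm=R.from_rotvec(st["tool_rot"]).as_matrix();print(Rm, np.arctan2(Rm[1,1],Rm[0,1]))
snap("side","s6"); crop("s6",270,100,390,220,"s6c")
E
```

```text
t: 7.85
tool_pos: [493.2, -389.4, 217.5]
tool_rot: [1.68, 0.8, -1.705]
contact_force: [0.2, 0.4, -0.4]
opening: 0.587
7.85 [ 493.157 -389.383  217.513] [ 0.205  0.385 -0.433] 0.5868046311245959
[[-0.011  0.774 -0.633]
 [-0.008 -0.633 -0.774]
 [-1.    -0.003  0.013]] -0.6849070442363153
s6c 5.0
```

View pics/w6.png

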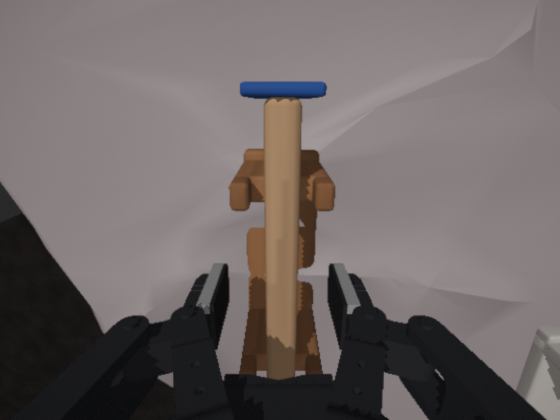

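View pics/s6c.png

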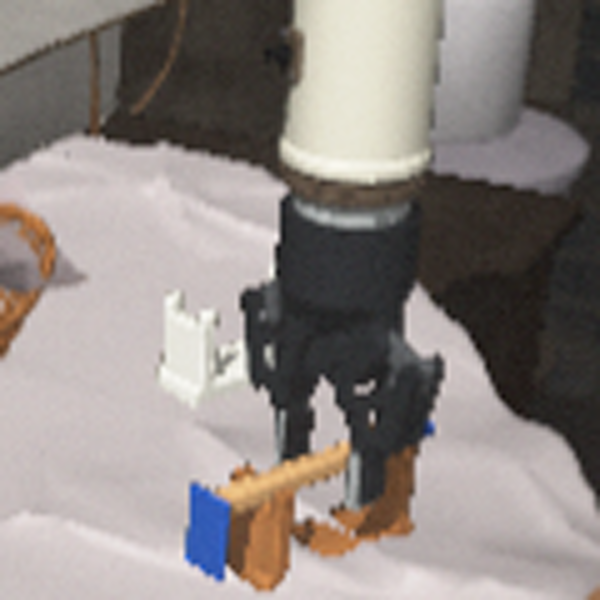

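```bash
python3 -m crank '[[[0,0,0],0,0.5],[[0,0,0],0,0.5],[[0,0,0],0,0.5],[[0,0,0],0,0.5],[[0,0,0],0,0.5],[[0,0,0],0,0.5]]'
python3 - <<'E'
from h import *
np.set_printoptions(precision=3,suppress=True)
st,_=snap("wrist","w7"); print(st["t"],st["tool_pos"],st["contact_force"],st["moment"],st["opening"])
E
```

```text
t: 8.7
tool_pos: [494.5, -390.3, 220.7]
tool_rot: [1.681, 0.794, -1.701]
contact_force: [-1.1, -0.8, 5.5]
opening: 0.154
8.7 [ 494.519 -390.318  220.739] [-1.09  -0.802  5.524] [ 0.083  0.127 -0.003] 0.15376609202344127
```

View pics/w7.png

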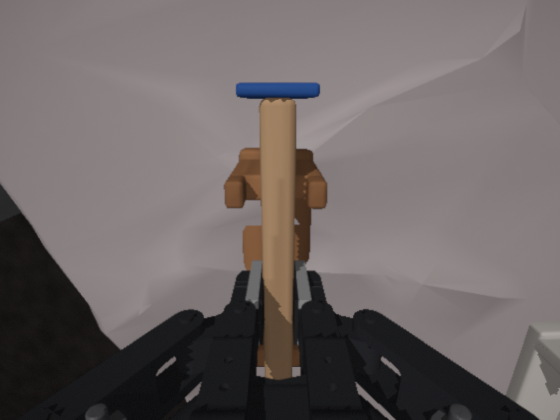

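```bash
python3 -m crank '[[[-3,0,0],0,0.5],[[-6,0,0],0,0.5],[[-10,0,0],0,0.5],[[-10,0,0],0,0.5],[[-10,0,0],0,0.5]]'
python3 - <<'E'
from h import *
np.set_printoptions(precision=3,suppress=True)
st,_=snap("wrist","w8"); print(st["t"],st["tool_pos"],st["contact_force"],st["moment"],st["opening"])
Rm=R.from_rotvec(st["tool_rot"]).as_matrix();print(Rm, np.arctan2(Rm[1,1],Rm[0,1]))
snap("side","s8"); crop("s8",270,70,390,220,"s8c")
S=cam("side"); print("stamp",onz(S,(248,229),0),"pot",onz(S,(221,248),0),"spare",onz(S,(205,270),0))
p=[612.5,28.5,.02]
print("cell",toW(p,[0,-120,36]),"hover",toW(p,[0,-245,0]),toW(p,[0,-45,0]))
E
```

```text
t: 9.38
tool_pos: [494.8, -388.9, 320.4]
tool_rot: [1.681, 0.795, -1.702]
contact_force: [-0.9, -0.1, -1.1]
opening: 0.151
9.375 [ 494.78  -388.929  320.416] [-0.887 -0.056 -1.123] [0.043 0.039 0.012] 0.15114204929367622
[[-0.007  0.774 -0.633]
 [-0.012 -0.633 -0.774]
 [-1.     0.002  0.013]] -0.685274255704511
s8c 4.0
stamp [ 704.461 -236.685    0.   ] pot [ 744.174 -135.5      0.   ] spare [749.548 -43.645   0.   ]
cell [[614.9   -91.476  36.   ]] hover [[ 617.4   -216.451    0.   ]] [[613.4   -16.491   0.   ]]
```

View pics/w8.png

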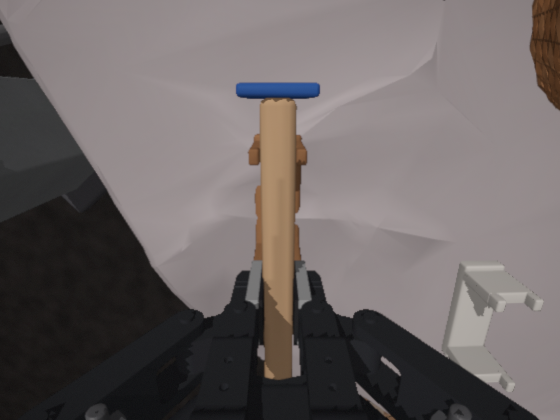

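View pics/s8c.png

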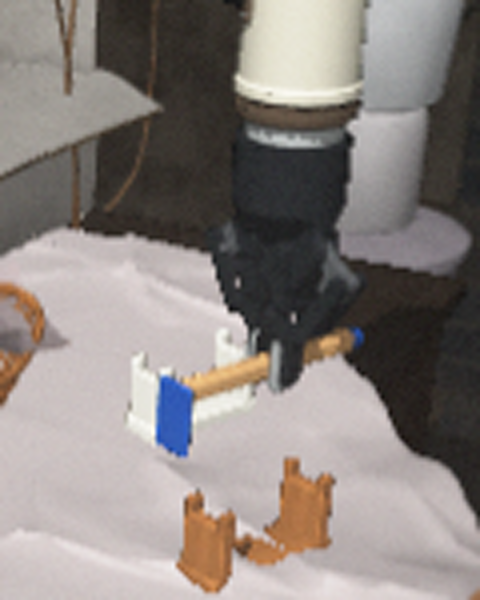

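```bash
python3 -m crank '[[[0,-0.3,-5],-0.18,0.5],[[0,-0.7,-10],-0.36,0.5],[[0,-1,-15],-0.54,0.5],[[-0.3,-1.4,-21.1],-0.7,0.5],[[-0.3,-1.4,-21.1],-0.705,0.5],[[-0.3,-1.4,-21.1],-0.705,0.5],[[-0.3,-1.4,-21.1],-0.705,0.5]]'
python3 - <<'E'
from h import *
np.set_printoptions(precision=3,suppress=True)
st,_=snap("wrist","w9"); print(st["t"],st["tool_pos"],st["contact_force"],st["opening"])
Rm=R.from_rotvec(st["tool_rot"]).as_matrix();print(Rm, np.arctan2(Rm[1,1],Rm[0,1]))
W=cam("wrist",st);p=[612.5,28.5,.02]
im=cv2.imread("pics/w9.png")
for X in [(-55,-190,14),(55,-190,14),(-34,-170,16.3),(34,-170,16.3),(-31.5,-120,52.8),(31.5,-120,52.8),(-24,-144.7,30),(24,-144.7,30)]:
    u=proj(W,toW(p,X))[0]; cv2.circle(im,tuple(int(round(v)) for v in u),3,(0,255,0),1)
cv2.imwrite("pics/w9o.png",im)
E
```

```text
t: 10.35
tool_pos: [616.2, -218.4, 318.5]
tool_rot: [1.184, 1.217, -1.21]
contact_force: [-0.4, 0.1, -0.7]
opening: 0.152
10.35 [ 616.169 -218.372  318.492] [-0.382  0.132 -0.694] 0.1515484556846082
[[-0.011  1.     0.017]
 [-0.011  0.017 -1.   ]
 [-1.    -0.011  0.011]] 0.016589796119170372
```

View pics/w9o.png

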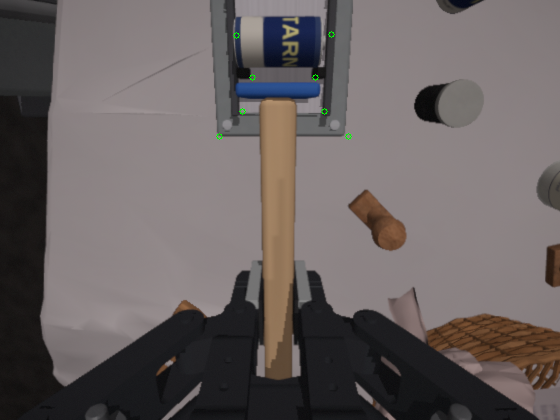

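```bash
python3 -m crank '[[[4,0.05,0],0,0.5],[[8,0.1,-0.1],0,0.5],[[9.6,0.1,-0.1],0,0.5],[[9.6,0.1,-0.1],0,0.5],[[9.6,0.1,-0.1],0,0.5]]'
python3 - <<'E'
from h import *
np.set_printoptions(precision=3,suppress=True)
st,_=snap("wrist","w10"); print(st["t"],st["tool_pos"],st["contact_force"],st["opening"])
snap("side","s10"); crop("s10",200,160,360,280,"s10c")
E
```

```text
t: 11.02
tool_pos: [617.0, -218.9, 224.4]
tool_rot: [1.185, 1.214, -1.209]
contact_force: [0.1, 0.9, -0.4]
opening: 0.148
11.025 [ 617.049 -218.899  224.426] [ 0.086  0.881 -0.42 ] 0.14785392449854748
s10c 5.0
```

View pics/w10.png

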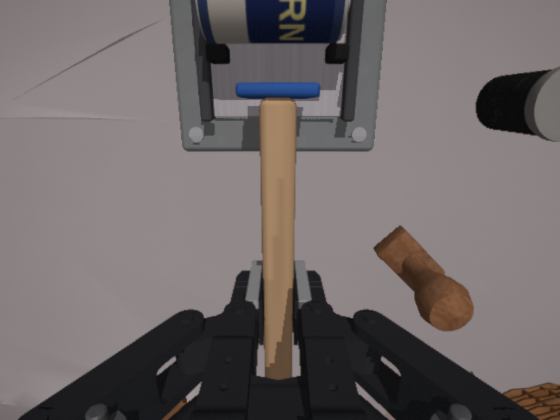

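View pics/s10c.png

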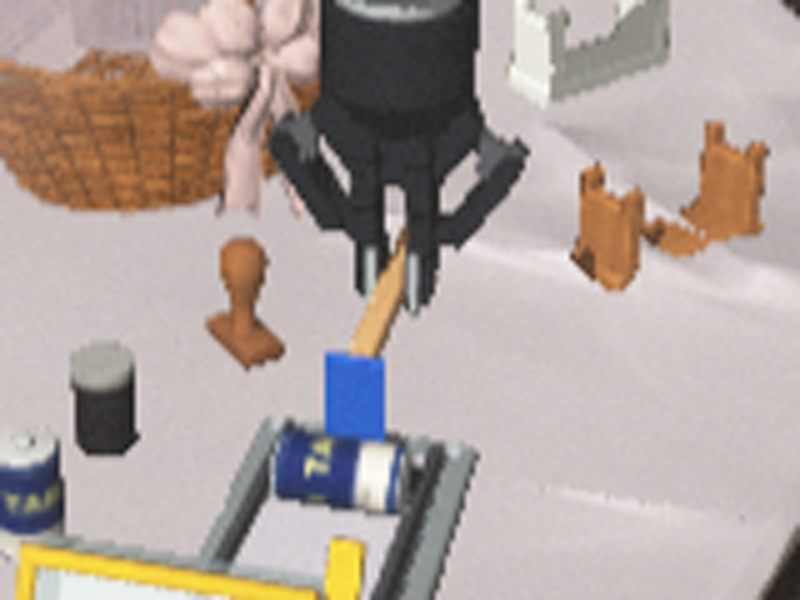

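```bash
python3 -m crank '[[[0.15,0,-0.6],0,0.5],[[0.1,0,-1.2],0,0.5],[[0.1,0,-1.7],0,0.5],[[0.05,0,-2.2],0,0.5],[[0,0,-2.7],0,0.5],[[-0.05,0,-3.2],0,0.5],[[-0.1,0,-3.7],0,0.5],[[-0.1,0,-4.2],0,0.5]]'
python3 - <<'E'
from h import *
np.set_printoptions(precision=3,suppress=True)
st,_=snap("wrist","w11"); print(st["t"],st["tool_pos"],st["contact_force"],st["opening"])
Rm=R.from_rotvec(st["tool_rot"]).as_matrix();print(Rm)
snap("side","s11"); crop("s11",200,160,360,280,"s11c")
E
```

```text
t: 12.12
tool_pos: [616.5, -176.4, 225.2]
tool_rot: [1.185, 1.213, -1.208]
contact_force: [0.3, -0.1, -0.2]
opening: 0.152
12.125 [ 616.502 -176.397  225.246] [ 0.335 -0.099 -0.194] 0.1521611566105729
[[-0.007  1.     0.016]
 [-0.012  0.016 -1.   ]
 [-1.    -0.007  0.012]]
s11c 5.0
```

View pics/w11.png

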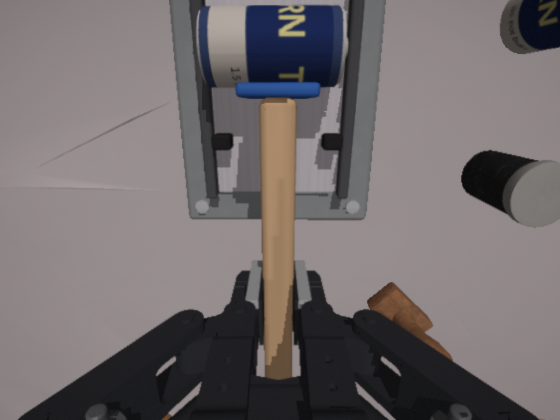

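View pics/s11c.png

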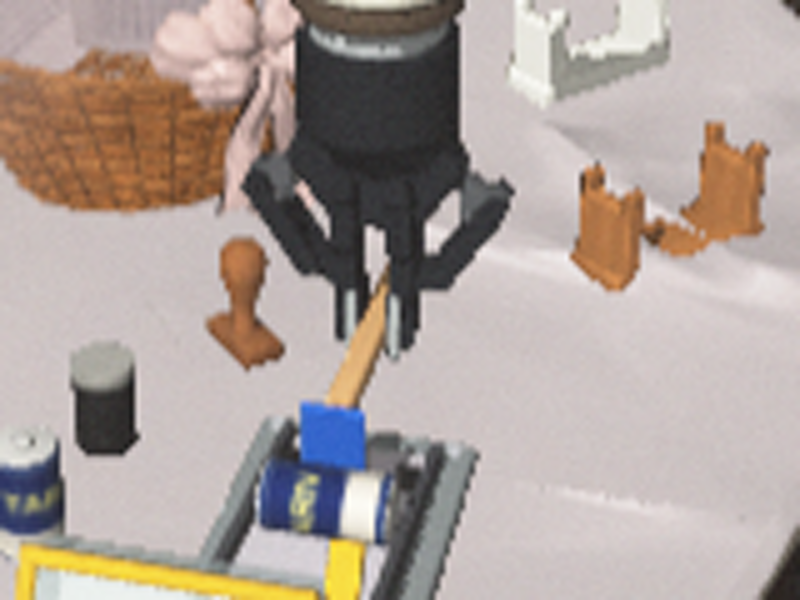

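```bash
python3 -m crank '[[[-0.05,0,-0.6],0,0.5],[[-0.1,0,-1.2],0,0.5],[[-0.15,0,-1.8],0,0.5],[[-0.2,0,-2.4],0,0.5],[[-0.25,0,-3],0,0.5],[[-0.3,0,-3.6],0,0.5],[[-0.35,0,-4.2],0,0.5],[[-0.4,0,-4.8],0,0.5],[[-0.45,0,-5.4],0,0.5],[[-0.5,0,-6],0,0.5],[[-0.55,0,-6.6],0,0.5],[[-0.6,0,-7.2],0,0.5]]'
python3 - <<'E'
from h import *
np.set_printoptions(precision=3,suppress=True)
st,_=snap("wrist","w12"); print(st["t"],st["tool_pos"],st["contact_force"],st["opening"])
Rm=R.from_rotvec(st["tool_rot"]).as_matrix();print(Rm)
E
```

```text
t: 13.72
tool_pos: [615.3, -103.3, 230.4]
tool_rot: [1.185, 1.214, -1.207]
contact_force: [-0.6, -0.5, -0.2]
opening: 0.149
13.725 [ 615.326 -103.259  230.434] [-0.577 -0.475 -0.159] 0.14911259786132752
[[-0.007  1.     0.017]
 [-0.011  0.017 -1.   ]
 [-1.    -0.007  0.011]]
```

View pics/w12.png

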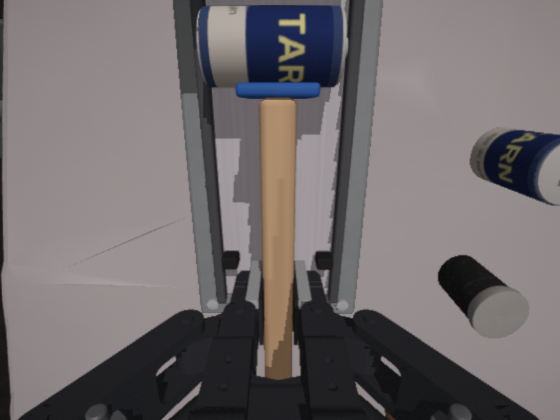

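```bash
python3 -m crank '[[[-0.05,0,-0.6],0,0.5],[[-0.1,0,-1.2],0,0.5],[[-0.15,0,-1.8],0,0.5],[[-0.2,0,-2.4],0,0.5],[[-0.25,0,-3],0,0.5],[[-0.3,0,-3.6],0,0.5],[[-0.35,0,-4.2],0,0.5],[[-0.4,0,-4.8],0,0.5],[[-0.45,0,-5.4],0,0.5],[[-0.5,0,-6],0,0.5],[[-0.55,0,-6.6],0,0.5],[[-0.6,0,-7.1],0,0.5]]'
python3 - <<'E'
from h import *
np.set_printoptions(precision=3,suppress=True)
st,_=snap("wrist","w13"); print(st["t"],st["tool_pos"],st["contact_force"],st["opening"])
snap("side","s13"); crop("s13",180,180,340,300,"s13c")
E
```

```text
t: 15.28
tool_pos: [614.1, -30.5, 235.8]
tool_rot: [1.184, 1.216, -1.206]
contact_force: [0.3, 0.1, -0.6]
opening: 0.15
15.275 [614.082 -30.505 235.794] [ 0.271  0.096 -0.636] 0.15044664695588217
s13c 5.0
```

View pics/w13.png

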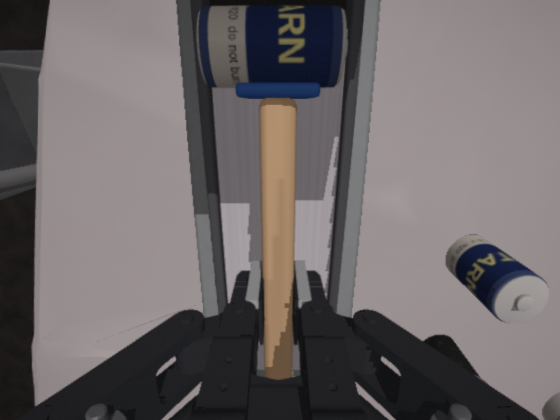

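View pics/s13c.png

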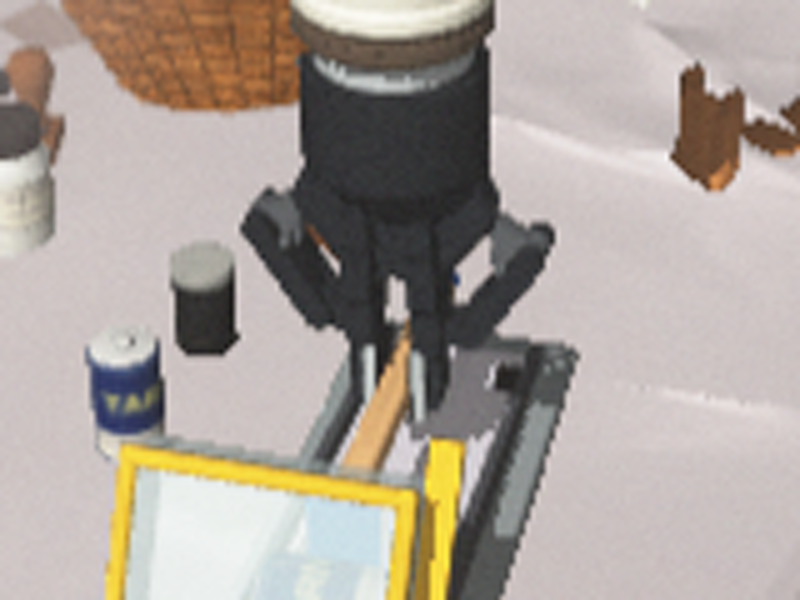

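```bash
python3 -m crank '[[[-0.05,0,-0.4],0,0.5],[[-0.1,0,-0.8],0,0.5],[[-0.1,0,-1.2],0,0.5],[[-0.15,0,-1.5],0,0.5],[[-0.15,0,-1.8],0,0.5],[[-0.15,0,-1.8],0,0.5]]'
python3 - <<'E'
from h import *
np.set_printoptions(precision=3,suppress=True)
st,_=snap("wrist","w14"); print(st["t"],st["tool_pos"],st["contact_force"],st["opening"])
snap("side","s14"); crop("s14",180,220,340,340,"s14c")
E
```

```text
t: 16.12
tool_pos: [613.8, -11.6, 237.2]
tool_rot: [1.184, 1.217, -1.204]
contact_force: [0.1, -1.1, -0.4]
opening: 0.145
16.125 [613.77  -11.561 237.195] [ 0.066 -1.11  -0.433] 0.14500288698852884
s14c 5.0
```

View pics/w14.png

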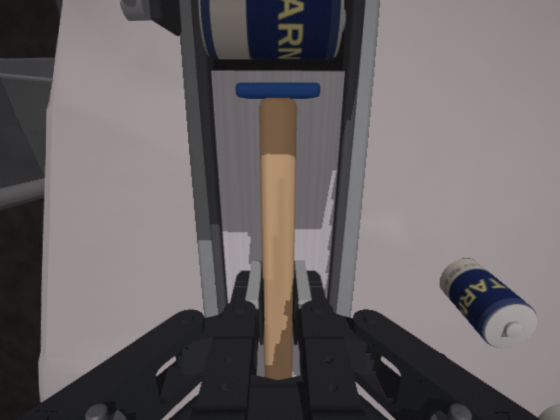

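View pics/s14c.png

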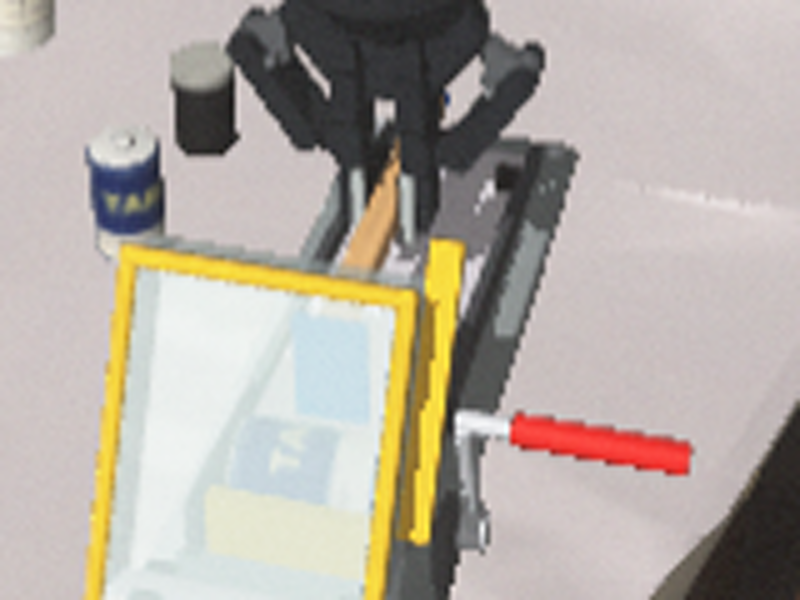

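```bash
python3 -m crank '[[[-0.2,0,1.5],0,0.5],[[-0.6,0,3],0,0.5],[[-4,0,4],0,0.5],[[-9,0,5],0,0.5],[[-9,0,5],0,0.5]]'
python3 - <<'E'
from h import *
np.set_printoptions(precision=3,suppress=True)
st=observe(); print(st["t"],st["tool_pos"]); print(shift(st,np.array([494.8,-388.9,320.4])-st["tool_pos"]))
T0=R.from_rotvec([1.681,0.795,-1.702]); Tn=R.from_rotvec(st["tool_rot"]); print((Tn.inv()*T0).as_rotvec())
E
```

```text
t: 16.85
tool_pos: [617.4, -64.1, 332.7]
tool_rot: [1.189, 1.206, -1.202]
contact_force: [-0.2, 0.2, -1.4]
opening: 0.147
16.85 [617.354 -64.097 332.654]
[  1.601 -12.769  32.265]
[ 0.701 -0.002 -0.009]
```

```bash
python3 -m crank '[[[0.2,-2,5],0.1,0.5],[[0.4,-4,10],0.2,0.5],[[0.7,-6,15],0.33,0.5],[[1,-8,20],0.46,0.5],[[1.3,-10,25],0.58,0.5],[[1.6,-12,29],0.68,0.5],[[1.6,-12.8,32.3],0.7,0.5],[[1.6,-12.8,32.3],0.7,0.5],[[1.6,-12.8,32.3],0.7,0.5]]'
python3 - <<'E'
from h import *
np.set_printoptions(precision=3,suppress=True)
st,_=snap("wrist","w15"); print(st["t"],st["tool_pos"],st["opening"]); print(shift(st,np.array([494.5,-390.3,220.7])-st["tool_pos"]), shift(st,np.array([494.8,-388.9,320.4])-st["tool_pos"]))
T0=R.from_rotvec([1.681,0.795,-1.702]); Tn=R.from_rotvec(st["tool_rot"]); print((Tn.inv()*T0).as_rotvec())
E
```

```text
t: 17.98
tool_pos: [494.1, -389.1, 319.7]
tool_rot: [1.686, 0.792, -1.693]
contact_force: [0.3, 0.4, -1.4]
opening: 0.151
17.975 [ 494.112 -389.062  319.73 ] 0.15071742071305078
[ 9.904  0.03  -0.006] [-0.067  0.044 -0.056]
[ 0.001 -0.005 -0.006]
```

View pics/w15.png

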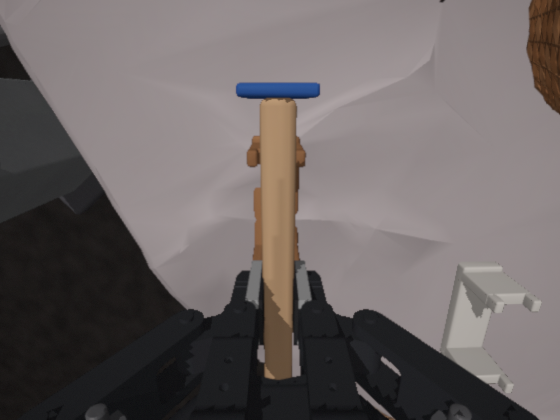

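```bash
python3 -m crank '[[[4,0.03,0],0,0.5],[[7,0.03,0],0,0.5],[[9,0.03,0],0,0.5],[[9.5,0.03,0],0,0.5],[[9.9,0.03,0],0,0.5],[[9.9,0.03,0],0,0.5]]'
python3 - <<'E'
from h import *
np.set_printoptions(precision=3,suppress=True)
st,_=snap("wrist","w16"); print(st["t"],st["tool_pos"],st["contact_force"],st["moment"])
snap("side","s16"); crop("s16",270,100,390,220,"s16c")
E
```

```text
t: 18.77
tool_pos: [495.5, -389.7, 221.7]
tool_rot: [1.686, 0.792, -1.691]
contact_force: [0.3, -0.2, -0.1]
opening: 0.151
18.775 [ 495.462 -389.741  221.725] [ 0.305 -0.197 -0.107] [0.01  0.048 0.012]
s16c 5.0
```

View pics/w16.png

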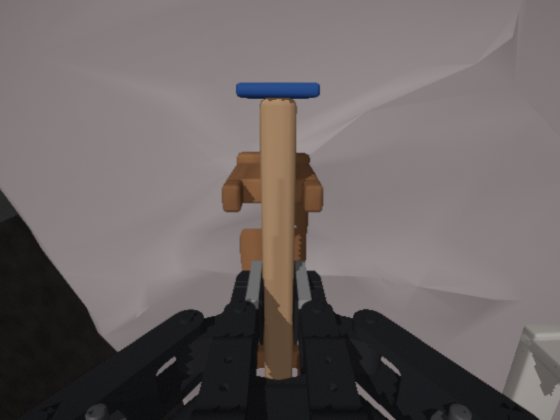

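View pics/s16c.png

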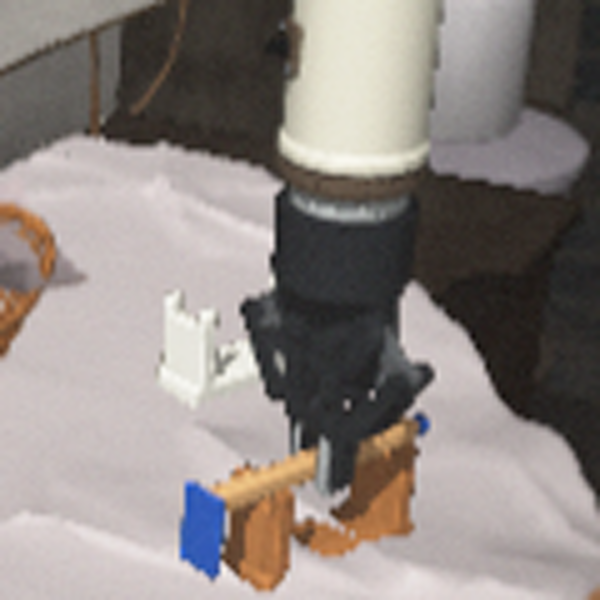

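```bash
python3 -m crank '[[[0,-0.1,0.1],0,0.5],[[0.1,-0.1,0.1],0,0.5],[[0.15,-0.1,0.1],0,0.5],[[0.15,-0.1,0.1],0,0.5]]'
python3 - <<'E'
from h import *
np.set_printoptions(precision=3,suppress=True)
st,_=snap("wrist","w17"); print(st["t"],st["tool_pos"],st["contact_force"],st["moment"])
E
python3 -m crank '[[[0,0,0],0,2.5],[[0,0,0],0,5],[[0,0,0],0,5],[[0,0,0],0,5],[[-4,0,0],0,5],[[-11,0,0],0,5],[[-11,0,0],0,5]]'
python3 - <<'E'
from h import *
np.set_printoptions(precision=3,suppress=True)
st,_=snap("wrist","w18"); print(st["t"],st["tool_pos"],st["contact_force"],st["opening"])
snap("side","s18"); crop("s18",290,140,370,220,"s18c")
W=cam("wrist",st); im=cv2.imread("pics/w18.png")
for X in np.array([(90,15,72),(90,-15,72),(85,7,70),(85,-7,70),(-83,0,63),(54,21,68),(54,-21,68),(-54,21,68),(-54,-21,68)]):
    u=proj(W,toW([493.4,-391.2,.89],X))[0]; cv2.circle(im,tuple(int(round(v)) for v in u),2,(0,255,0),1)
cv2.imwrite("pics/w18o.png",im)
a=cv2.imread("pics/c_side_rest.png"); b=cv2.imread("pics/s18c.png"); cv2.imwrite("pics/cmp.png",cv2.resize(cv2.hconcat([a,b]),(800,400)))
E
```

```text
t: 19.38
tool_pos: [494.0, -390.2, 220.8]
tool_rot: [1.686, 0.791, -1.691]
contact_force: [-0.7, 0.4, 1.8]
opening: 0.153
19.375 [ 494.034 -390.237  220.788] [-0.715  0.381  1.847] [-0.033  0.26  -0.008]
t: 20.3
tool_pos: [495.5, -389.9, 336.3]
tool_rot: [1.688, 0.782, -1.684]
contact_force: [0.4, -1.0, -0.5]
opening: 0.586
20.3 [ 495.515 -389.897  336.275] [ 0.362 -1.016 -0.493] 0.585666951714554
s18c 7.5
```

View pics/w18o.png

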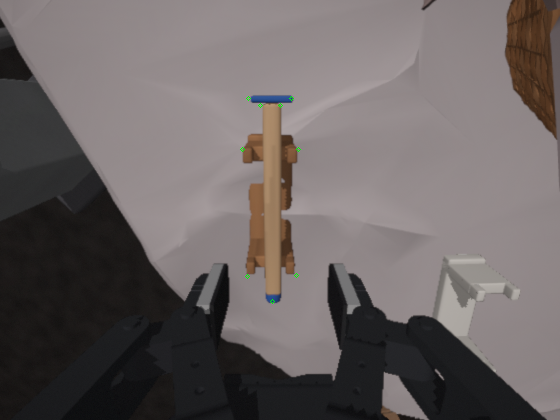

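View pics/cmp.png

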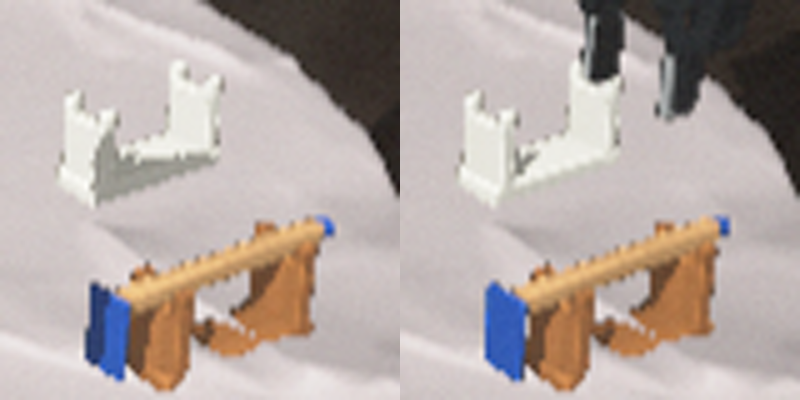

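```bash
python3 - <<'E'
from h import *
np.set_printoptions(precision=3,suppress=True)
st=observe(); print(shift(st,np.array([495,138,346])-st["tool_pos"]))
T0=R.from_rotvec([0.009,1.571,-0.028]); Tn=R.from_rotvec(st["tool_rot"]); print((Tn.inv()*T0).as_rotvec())
E
```

```text
[ -2.111 -33.187 -40.923]
[-2.231  0.006 -0.006]
```

```bash
python3 -m crank '[[[-1,-3,-4],-0.18,4],[[-2,-6,-8],-0.36,4],[[-2,-10,-12],-0.54,4],[[-2,-13,-16],-0.72,4],[[-2,-16,-20],-0.9,4],[[-2,-19,-24],-1.08,4],[[-2,-22,-28],-1.26,4],[[-2,-25,-32],-1.44,4],[[-2.1,-29,-36],-1.62,4],[[-2.1,-33.2,-40.9],-1.8,4],[[-2.1,-33.2,-40.9],-1.98,4],[[-2.1,-33.2,-40.9],-2.16,4]]'
python3 - <<'E'
from h import *
np.set_printoptions(precision=3,suppress=True)
st,_=snap("wrist","w19"); print(st["t"],st["tool_pos"],st["opening"]); print(shift(st,np.array([495,137.7,265.5])-st["tool_pos"]))
T0=R.from_rotvec([0.009,1.571,-0.028]); Tn=R.from_rotvec(st["tool_rot"]); print((Tn.inv()*T0).as_rotvec())
snap("scene","c19"); crop("c19",120,140,300,320,"c19c")
E
```

```text
t: 21.9
tool_pos: [493.6, 139.2, 344.1]
tool_rot: [0.056, 1.567, -0.077]
contact_force: [0.2, 0.2, 0.9]
opening: 0.471
21.9 [493.622 139.211 344.12 ] 0.4706785087688512
[ 7.864 -0.031  0.122]
[-0.061  0.003  0.002]
c19c 3.3333333333333335
```

View pics/w19.png

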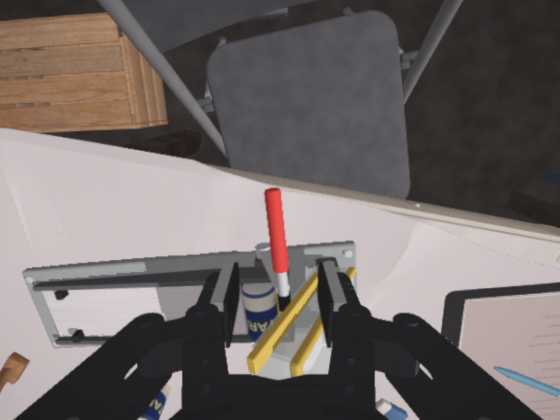

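View pics/c19c.png

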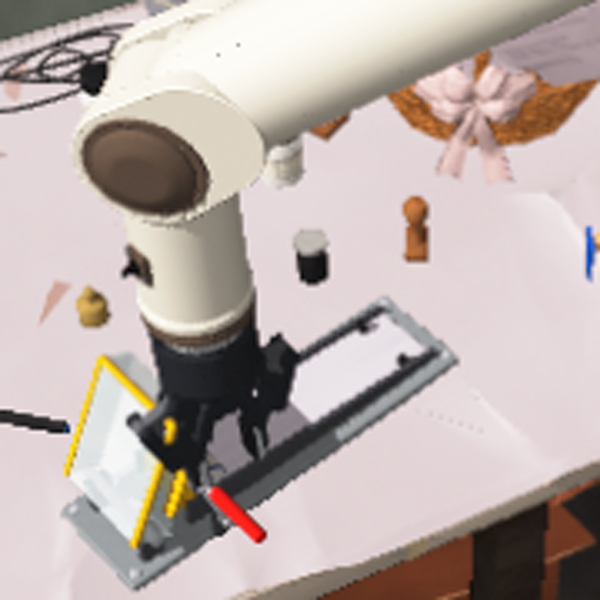

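```bash
python3 -m crank '[[[3,0,0.1],-0.06,4],[[6,0,0.1],-0.06,4],[[7.8,0,0.1],-0.06,4],[[7.8,0,0.1],-0.06,4],[[7.8,0,0.1],-0.06,0.5],[[7.8,0,0.1],-0.06,0.5],[[7.8,0,0.1],-0.06,0.5],[[7.8,0,0.1],-0.06,0.5],[[7.8,0,0.1],-0.06,0.5]]'
python3 - <<'E'
from h import *
np.set_printoptions(precision=3,suppress=True)
st,_=snap("wrist","w20"); print(st["t"],st["tool_pos"],st["contact_force"],st["opening"])
Rm=R.from_rotvec(st["tool_rot"]).as_matrix();print(Rm)
snap("side","s20"); crop("s20",180,200,380,380,"s20c")
# handle pos as function q : tool y offset, expected z
for q in 1.83-np.arange(1,13)*.1526: print(round(q,2),np.round([7.5*(np.sin(1.83)-np.sin(q)),7.5*(np.cos(1.83)-np.cos(q))],2))
E
```

```text
t: 23.12
tool_pos: [495.5, 137.1, 267.1]
tool_rot: [0.014, 1.566, -0.036]
contact_force: [-0.7, 0.1, 6.0]
opening: 0.115
23.125 [495.538 137.079 267.128] [-0.715  0.063  5.982] 0.11476549139472578
[[ 0.004  0.031  1.   ]
 [-0.014  0.999 -0.031]
 [-1.    -0.014  0.004]]
s20c 3.3333333333333335
1.68 [-0.21 -1.12]
1.52 [-0.24 -2.27]
1.37 [-0.1 -3.4]
1.22 [ 0.21 -4.5 ]
1.07 [ 0.68 -5.54]
0.91 [ 1.31 -6.5 ]
0.76 [ 2.07 -7.35]
0.61 [ 2.96 -8.07]
0.46 [ 3.94 -8.65]
0.3 [ 5.   -9.08]
0.15 [ 6.12 -9.34]
-0.0 [ 7.26 -9.42]
```

View pics/s20c.png

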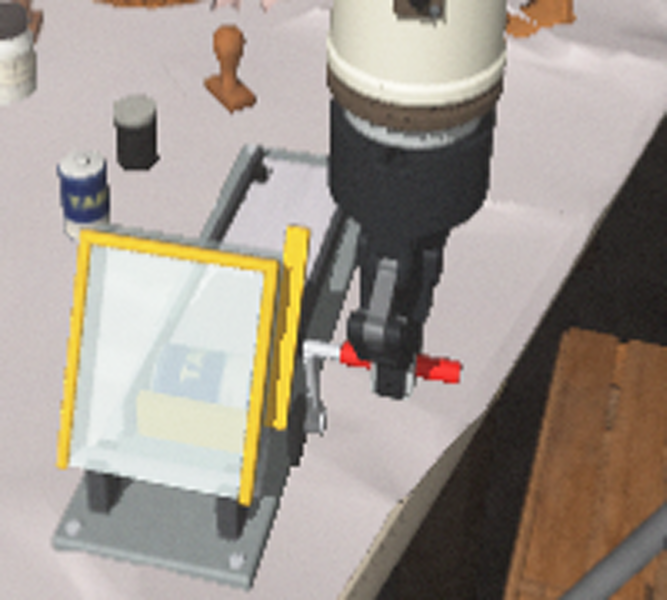

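View pics/w20.png

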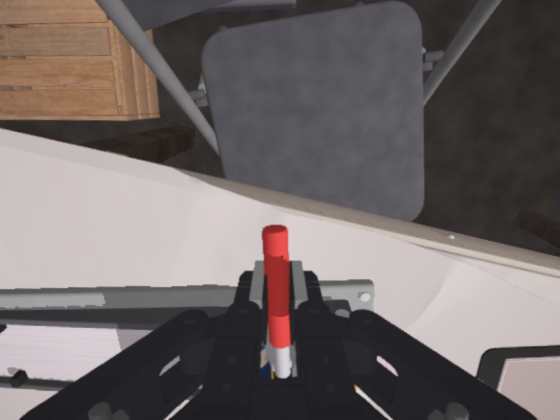

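```bash
python3 -m crank '[[[-0.2,-1.1,0],0,0.5],[[-0.24,-2.27,0],0,0.5],[[-0.1,-3.4,0],0,0.5],[[0.25,-4.5,0],0,0.5],[[0.75,-5.54,0],0,0.5],[[1.4,-6.5,0],0,0.5],[[2.17,-7.35,0],0,0.5]]'
python3 -m crank '[[[0,0,0],0,0.5]]'
python3 - <<'E'
from h import *
np.set_printoptions(precision=3,suppress=True)
st=observe(); print(shift(st,np.array([495,41,191])-st["tool_pos"]))
for q in (.61,.46,.3,.15,0): print(q, shift(st,np.array([495,41+75-75*np.cos(q),191.5+75*np.sin(q)])-st["tool_pos"]))
E
```

```text
t: 24.1
tool_pos: [495.6, 62.7, 247.9]
tool_rot: [0.015, 1.56, -0.035]
contact_force: [1.6, -2.0, 7.9]
opening: 0.115
t: 24.22
tool_pos: [495.6, 61.7, 247.5]
tool_rot: [0.016, 1.56, -0.036]
contact_force: [-0.1, 4.0, -6.3]
opening: 0.116
[ 5.672 -1.997 -0.057]
0.61 [ 1.309 -0.699 -0.055]
0.46 [ 2.283 -1.259 -0.046]
0.3 [ 3.402 -1.69  -0.044]
0.15 [ 4.5   -1.927 -0.047]
0 [ 5.622 -1.997 -0.056]
```

```bash
python3 -m crank '[[[1.2,-0.7,0],0,0.5],[[2.25,-1.26,0],0,0.5],[[3.4,-1.7,0],0,0.5],[[4.5,-1.95,0],0,0.5],[[5.4,-2,0],0,0.5],[[5.8,-2,0],0,0.5],[[5.9,-2,0],0,0.5]]'
python3 - <<'E'
from h import *
np.set_printoptions(precision=3,suppress=True)
st,_=snap("wrist","w21"); print(st["t"],st["tool_pos"],st["contact_force"],st["opening"])
snap("side","s21"); crop("s21",180,200,380,380,"s21c")
E
```

```text
t: 25.1
tool_pos: [497.3, 42.9, 193.3]
tool_rot: [0.012, 1.555, -0.036]
contact_force: [-15.0, 0.8, 65.7]
opening: 0.115
25.1 [497.287  42.886 193.265] [-14.966   0.8    65.687] 0.11528668468235947
s21c 3.3333333333333335
```

View pics/s21c.png

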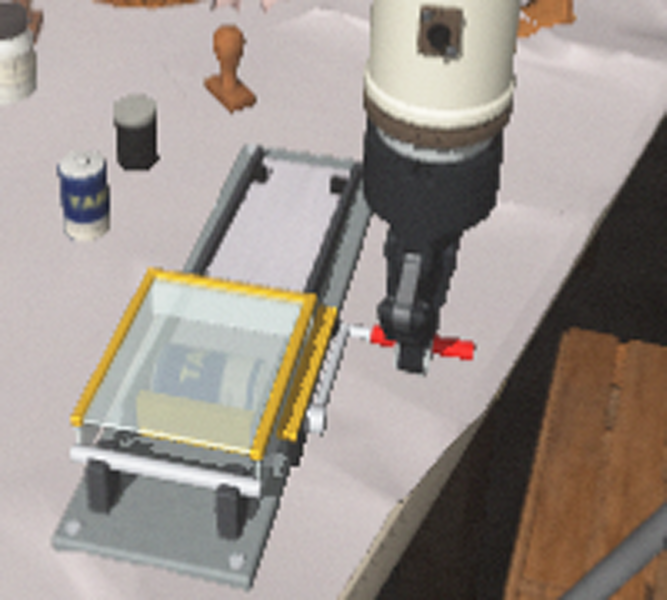

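```bash
python3 -m crank '[[[0,0,0],0,0.5],[[0,0,0],0,4],[[0,0,0],0,4],[[0,0,0],0,4],[[-5,0,0],0,4],[[-11,0,0],0,4],[[-15,0,0],0,4],[[-15,0,0],0,4]]'
python3 - <<'E'
from h import *
np.set_printoptions(precision=3,suppress=True)
st,_=snap("wrist","w22"); print(st["t"],st["tool_pos"],st["contact_force"],st["opening"])
snap("side","s22"); crop("s22",180,230,340,380,"s22c")
a=cv2.imread("pics/c_side_bench.png"); b=cv2.imread("pics/s22c.png"); cv2.imwrite("pics/cmp2.png",cv2.resize(cv2.hconcat([a,b]),(800,375)))
snap("scene","c22"); crop("c22",120,140,380,320,"c22c")
E
```

```text
t: 26.2
tool_pos: [496.0, 45.3, 346.0]
tool_rot: [0.013, 1.549, -0.037]
contact_force: [0.4, -0.3, -0.0]
opening: 0.466
26.2 [496.043  45.263 345.958] [ 0.401 -0.324 -0.049] 0.4655806922497798
s22c 4.0
c22c 3.076923076923077
```

View pics/cmp2.png

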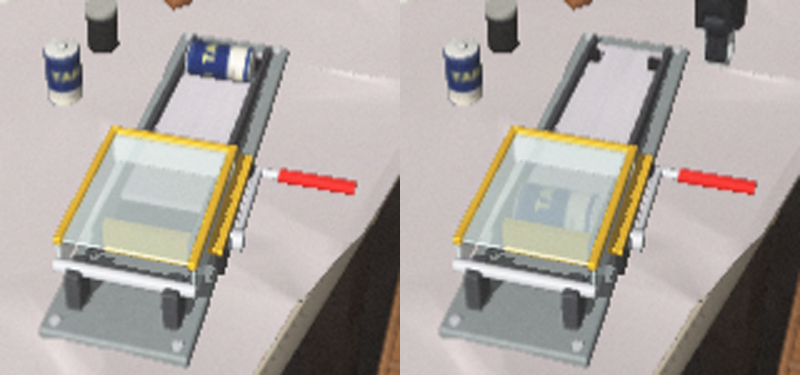

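View pics/w22.png

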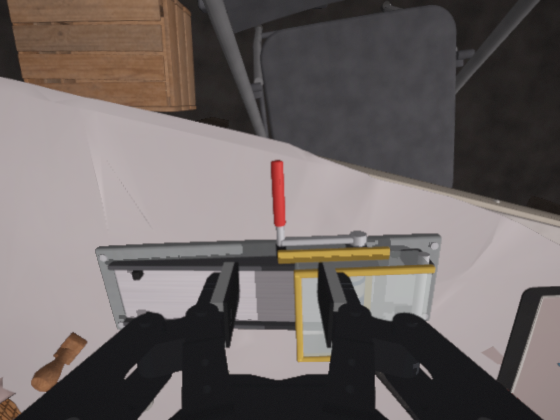

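View pics/c22c.png

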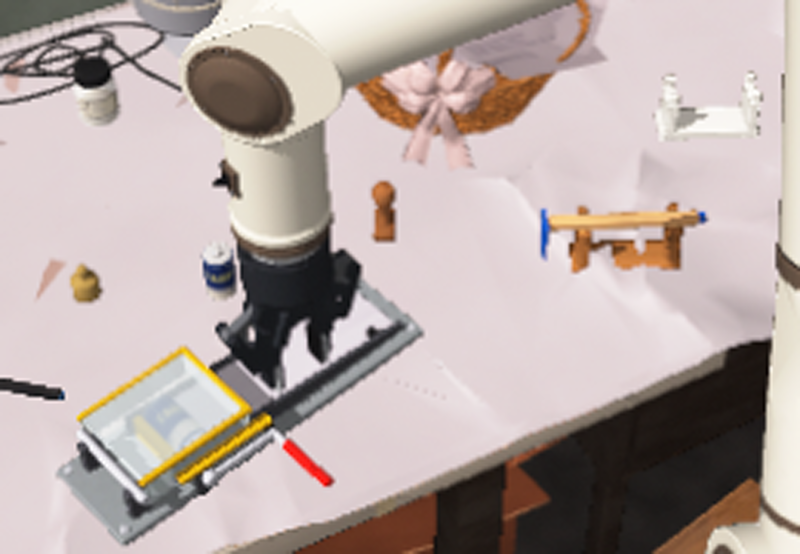

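```bash
python3 -c "
from station import *
print(r.job_done())"
```

```text
the job is handed in; nothing more can be done
None
```

The cell is in the cradle with the hood shut over it, the rake is back in its rest, and I handed the job in at about 26 s of the 72 s allowed. The gripper never touched the cell.

**What I did, in order:**
- I flipped the stay up to its stop, which opened the hood.
- I took the rake from its rest and rolled the cell up the ramp with the blade until it dropped past the crest into the cradle.
- I laid the rake back in its rest and folded the stay down to its stop.

**Last checks:**
- **Stay and hood:** in the side picture both look the same as at the start, folded and shut, and the cell shows under the hood.
- **Rake:** it matches its starting pose within about 1–2 mm.
- **Other things:** the spare cell, film pot and stamp look unmoved in the pictures.
- **Robot:** it stands clear with essentially zero contact force.

**Forces:** folding the stay down, the wrist force reached about 66 N as the handle met its stop. That was a push through the fingers, below the 120 N wrist limit, and I eased off before letting go. No check failed or disagreed.

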